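# Pack the router-table ring kit into its caddy

### The job

Put the router-table kit back in its wooden caddy: drop the three insert rings of 52 mm outside diameter into the pipe tube so that they lie flat as one column, the smallest hole at the bottom, the medium hole on it and the widest hole on top, so that all three holes show as steps from above; and lay the short collet spanner flat in the caddy's long bay. Leave the over-size ring, the tape roll and the long spanner where they lie, for they are not part of the kit.

Things in the scene. Friction and masses are not known exactly. Their poses are not given: they have to be found in the camera images.
- caddy: low wooden tray, fixed, 181 (x) x 180 (y) mm, outer walls 34 high and 7 thick, inner walls 28 high, floor 6 thick. Origin: centre of underside. Long bay in its -x half, inside x -83.5 to -3.5, y -83 to 83. In the +x half two square bays, centres x 43, y +-43 (80 mm wide inside): one holds the tube, the other a fixed screw box (63x63x36); which is where varies.
- tube: upright piece of grey plastic pipe, fixed in one of the caddy's square bays, open on top. Smooth; inside diameter 56 mm, flaring over the top 6 mm to a 64 mm mouth; outside 63, at the mouth 71 mm. Origin: centre of its underside (on the caddy's floor, 6 mm above the table), z up its axis; inner floor 4 mm, rim 54 mm above the origin. The three rings fill it to 40 mm.
- ring_small_hole: flat round dark steel ring, outside diameter 52 mm, 12 mm thick, its round hole 12 mm across; lies flat. Origin at the centre of its underside, z up along its axis.
- ring_medium_hole: flat round dark steel ring, outside diameter 52 mm, 12 mm thick, its round hole 25 mm across; lies flat. Origin at the centre of its underside, z up along its axis.
- ring_wide_hole: flat round dark steel ring, outside diameter 52 mm, 12 mm thick, its round hole 39 mm across; lies flat. Origin at the centre of its underside, z up along its axis.
- ring_large: look-alike that is no part of the kit: flat round dark steel ring, outside diameter 68 mm, hole 47 mm, 12 mm thick, too big for the tube. Origin at the centre of its underside.
- tape_roll: look-alike that is no part of the kit: roll of black tape lying flat, outside diameter 64 mm, 19 mm high, light-coloured core with an open hole. Origin at the centre of its underside.
- spanner_short: flat dark steel open-ended spanner lying flat, 130 mm long, 8 mm thick; straight shank 16 mm wide, jaw about 34 mm wide at the +x end. Origin at the middle of its length, on its underside, on the shank; x along the shank towards the jaw, z up.
- spanner_long: look-alike that is no part of the kit: flat dark steel open-ended spanner of the same form, 185 mm long, 8 mm thick, longer than any bay of the caddy. Origin at the middle of its length, on its underside; x along the shank towards the jaw.
Mind the look-alikes: they are no part of the job. What is shaped like the ring_medium_hole but purple or red is not meant. What is shaped like the spanner_short but white is not meant.

How it is judged:
At the end, for the whole second after the job is handed in: The small-, medium- and wide-holed rings lie in this order from the floor of the tube up: centred within 6 mm, flat within 0.1 rad, heights within 4 mm. The short spanner lies flat (0.1 rad) on the floor of the long bay. All released and at rest; each look-alike within 30 mm of its start (horizontal distance between each of ring_small_hole, ring_medium_hole, ring_wide_hole and tube below 0.006 m and z of ring_small_hole in the frame of tube between 0 and 0.008 m and angle between the z axis of each of ring_small_hole, ring_medium_hole, ring_wide_hole and the z axis of tube, either way round below 0.1 rad and linear speed of each of ring_small_hole, ring_medium_hole, ring_wide_hole, spanner_short below 0.02 m/s and z of ring_medium_hole in the frame of tube between 0.012 and 0.02 m and z of ring_wide_hole in the frame of tube between 0.024 and 0.032 m and x of spanner_short in the frame of caddy between -0.082 and -0.005 m and y of spanner_short in the frame of caddy between -0.06 and 0.06 m and z of spanner_short in the frame of caddy between 0 and 0.018 m and angle between the z axis of spanner_short and the z axis of caddy, either way round below 0.1 rad); the robot touches nothing.
It fails at once if the over-size ring is pushed or carried more than 30 mm from where it lay (distance of ring_large from where it was at the start of the episode above 0.03 m).
It fails at once if the tape roll is pushed or carried more than 30 mm from where it lay (distance of tape_roll from where it was at the start of the episode above 0.03 m).
It fails at once if the long spanner is pushed or carried more than 30 mm from where it lay (distance of spanner_long from where it was at the start of the episode above 0.03 m).
It also fails if it takes over 102 s, if anything falls off the work surface, if the arm or the gripper's body presses on something with over 40 N, if the wrist force passes 120 N, or if a joint passes its speed limit or range.

### The arm

A 7-joint arm with a two-finger parallel gripper is mounted at the origin on a cart in front of the work surface, level with it; the furniture and walls round the work are solid. World frame = base frame: x ahead of the robot, y to its left, z up, the work surface at z = 0. Lengths are in m, angles in rad, forces in N, time in s.
With the tool pointing down it reaches from about 0.35 to 0.9 m from the base axis. Payload 7.2 kg.
Tool frame: the origin (TCP) lies midway between the tips of the shut fingers; the grasp point (between the pads) lies pinch_z behind it (pinch_z is the distance from the TCP to the grasp point, in m); z points along the fingers, y is the line along which they close (so a half turn about z gives the same grasp; the last joint's range is limited). The gripper opens to 85 mm and grips with 20 to 120 N. Pads are 22 mm wide; open, the fingers measure 114 mm over their backs; the gripper's body (76 mm by 85 mm) begins 54 mm behind the grasp point. The pads swing forward as they close: fully open they stand 13 mm farther back than shut.
Start: joints at [-1.19, 0.411, -0.013, 1.596, 0.006, 1.134, -0.082], TCP at [0.271, 0.563, 0.206] pointing down, gripper open.
Joint ranges: [-2.95, 2.95], [-0.29, 1.99], [-1.47, 1.44], [0.14, 2.54], [-1.03, 4.17], [0.13, 1.85], [-2.86, 2.86]. Speed limits (rad/s): [2.39, 2.39, 3.01, 3.01, 3.14, 3.14, 3.14].

### API

Orientations are given as a 3x3 rotation matrix whose columns are the frame's x, y, z axes.
In Python, from cell import state, snapshot, hand_in, outline_of, tip_of, pinch_z gives the robot as it stands. The module is installed in compiled form; this text tells all that it offers.
- The arm moves only by the shell command python3 -m handwheel 'ROWS'. ROWS is a JSON object of lists of equal length, an entry for each row: "turn": the turn, a rotation vector about the tool's x, y, z in rad, a list of three; "linear": the shift along the tool's x, y, z in cm, a list of three; "hand": the closure, from 0 (fully open) to 1 (shut). A call has 1 to 10 rows; each row is the pose to reach, as a shift and turn from the pose commanded when the call began, along the tool's axes at that moment; what a row does not reach only later rows make up. A row lasts 1/12 s, in which the tool goes at most 41.7 mm and 7.16 degrees, less where a joint would pass 70% of its speed; a pose out of reach is approached as far as the arm can. A call with a gripper value outside its range is refused whole. The fingers move at their own pace and stop on an object; the grip force is fixed at half the most. Time passes only in rows, so rows that repeat a pose let the fingers close. It gives the time, the measured TCP pose, the force, the opening and the grip force at its end, in the units of the state.
- state(): the state, without advancing time (a new reading comes with each control period).
- snapshot(name): name is "scene" or "top" or "wrist"; returns a dict with "frame" (400x640x3 uint8, red, green, blue), "vertical_fov" (degrees; the focal length in pixels is half the picture's height over the tangent of half this angle, whatever the lens; pixels are square), "cx", "cy" (the principal point, pixels), "k1" (the pictures are not rectified: a ray, as slopes to the right and down, at radius r is drawn at 1 + k1 r^2 times it, then the intrinsics apply), "rvec" (rotation vector, rad) and "tvec" (3), from world to camera coordinates, as OpenCV has them. Camera axes: x right, y down, z forward; pixel columns grow to the right and rows downward; lengths in m; the calibration is good to about 2 mm. A picture is of the moment at which its call begins. There is no depth.
- hand_in(): hands the job in; it is judged then, once.
Trained networks look in a picture, given as the dict that the camera call returned (one of the last four; its "shot" number tells which), for a name from the list of things; names that differ only in an ending like _2 or _b are one class to them, and where a whole thing is asked for, a point or a joint stands for the part that bears it (a point fixed in the world has none). Each returns a list of dicts, best first, with "conf" (0 to 1); they miss things now and then, are a little off and sometimes report something else, mostly with a low value. They report only what shows in the picture. A call takes as long as a camera call. They do not tell look-alikes from the thing itself.
- outline_of(target, picture): "pixels" (400x640 bool, what is visible of it) and "extent" ([left, top, right, bottom] in pixels, round what is visible of it).
- tip_of(target, picture): "centre" ([column, row] in pixels: a listed point, or the origin of a listed thing).
The state is a dict: "t": time; "joint_pos": joint angles; "joint_vel": joint speeds; "joint_efforts": joint torques, N m; "ee_pos": TCP position; "tcp_rot": TCP orientation; "wrist_force": force on the tool from outside, world axes, zero at the start; "moment": the same for the moment, N m; "gripper_width": finger opening in m; "finger_force": force on a finger pad.
Only numpy, scipy, OpenCV 4.12 (cv2) and the standard library are available. Lean on these libraries where they do the work, as an engineer would, in place of code of your own. Each camera call takes 0.05 s, during which the arm holds its last target. There are 200 camera calls.

## Working session

There is one attempt and no reset: what is moved stays moved. The work goes in short steps, Python scripts to look and compute and a shell command to move; the robot and the scene stay as the last step left them, time stands still between calls to the robot, and variables do not carry over. Pictures are saved under pics/ and viewed, at most 14 in all, crops included, and the job is handed in when it is done.

```bash
mkdir -p pics; cat > h.py <<'E'
import numpy as np, cv2
from cell import state, snapshot, outline_of, tip_of, pinch_z
def save(p,name): cv2.imwrite('pics/'+name+'.png',cv2.cvtColor(p['frame'],cv2.COLOR_RGB2BGR))
def cam(p):
    f=200/np.tan(np.radians(p['vertical_fov'])/2)
    R=cv2.Rodrigues(np.array(p['rvec'],float))[0]; t=np.array(p['tvec'],float).ravel()
    return f,R,t
def ground(p,uv,z):
    f,R,t=cam(p); uv=np.atleast_2d(np.array(uv,float))
    d=(uv-[p['cx'],p['cy']])/f
    s=d.copy()
    for _ in range(30): s=d/(1+p['k1']*(s**2).sum(1,keepdims=True))
    r=np.c_[s,np.ones(len(s))]@R; c=-R.T@t
    return c+r*((z-c[2])/r[:,2])[:,None]
def proj(p,X):
    f,R,t=cam(p); q=np.atleast_2d(X)@R.T+t; s=q[:,:2]/q[:,2:]
    s=s*(1+p['k1']*(s**2).sum(1,keepdims=True)); return s*f+[p['cx'],p['cy']]
names=dict(caddy=0,tube=.06,ring_small_hole=.012,ring_medium_hole=.012,ring_wide_hole=.012,ring_large=.012,tape_roll=.019,spanner_short=.008,spanner_long=.008)
E
python3 - <<'E'
from h import *
s=state(); print(s, pinch_z() if callable(pinch_z) else pinch_z)
for c in ('top','scene'):
    p=snapshot(c); save(p,c+'0'); f,R,t=cam(p); print(c,f,-R.T@t)
    for n,z in names.items():
        for o in tip_of(n,p)[:4]: print(n,round(o['conf'],2),np.round(o['centre']),ground(p,o['centre'],0.0 if n!='tube' else .006)[0].round(3))
E
```

```text
{'t': 0.0, 'joint_pos': array([-1.19017338,  0.41189761, -0.0127361 ,  1.59707427,  0.00556291,
        1.13424994, -0.08220575]), 'joint_vel': array([ 0.00065745, -0.00130194, -0.00098427, -0.00013996,  0.00074939,
        0.00059038,  0.00037214]), 'joint_efforts': array([ 1.15589195e-03, -6.00640941e+01,  6.82350285e-01, -2.99415708e+01,
        1.37076972e-02,  1.07737447e-02,  7.88825730e-06]), 'ee_pos': array([0.27097373, 0.5626084 , 0.20544199]), 'tcp_rot': array([[-9.00969501e-01,  4.33881970e-01, -6.28349919e-04],
       [ 4.33882420e-01,  9.00968311e-01, -1.46548230e-03],
       [-6.97229804e-05, -1.59298484e-03, -9.99998729e-01]]), 'wrist_force': array([ 0.73473312, -0.08446062, -0.2916764 ]), 'moment': array([ 0.01139527, -0.0051507 ,  0.00117639]), 'finger_force': 0.0, 'gripper_width': 0.08544464407960542} 0.0187
top 362.9618269666221 [0.33279262 0.02469137 0.96175724]
caddy 0.69 [200. 208.] [0.486 0.334 0.   ]
tube 0.93 [178. 200.] [0.508 0.39  0.006]
ring_small_hole 0.83 [347. 154.] [ 0.624 -0.067  0.   ]
ring_medium_hole 0.75 [300. 216.] [0.456 0.066 0.   ]
ring_mediu
[... 291 characters left out ...]
-0.064  0.   ]
spanner_short 0.74 [389. 252.] [ 0.356 -0.164  0.   ]
scene 482.5779704994155 [-0.17667498  1.1559442   0.8069399 ]
caddy 0.97 [255. 257.] [0.484 0.327 0.   ]
tube 0.69 [233. 267.] [0.506 0.396 0.006]
ring_small_hole 0.57 [290. 187.] [ 0.607 -0.05   0.   ]
ring_medium_hole 0.74 [348. 210.] [ 0.366 -0.007 -0.   ]
ring_medium_hole 0.48 [314. 212.] [0.455 0.052 0.   ]
ring_medium_hole 0.4 [273. 223.] [0.536 0.162 0.   ]
ring_wide_hole 0.52 [340. 180.] [ 0.477 -0.173  0.   ]
tape_roll 0.61 [317. 170.] [ 0.584 -0.2    0.   ]
spanner_short 0.69 [374. 190.] [ 0.343 -0.161  0.   ]
spanner_short 0.6 [319. 194.] [ 0.495 -0.056  0.   ]
spanner_long 0.47 [351. 165.] [ 0.494 -0.295  0.   ]
```

```bash
python3 - <<'E'
import cv2
a=cv2.imread('pics/top0.png'); cv2.imwrite('pics/c0.png',cv2.resize(a[110:310,130:430],(800,533),interpolation=cv2.INTER_CUBIC))
E
```

```text
(no output)
```

View pics/c0.png

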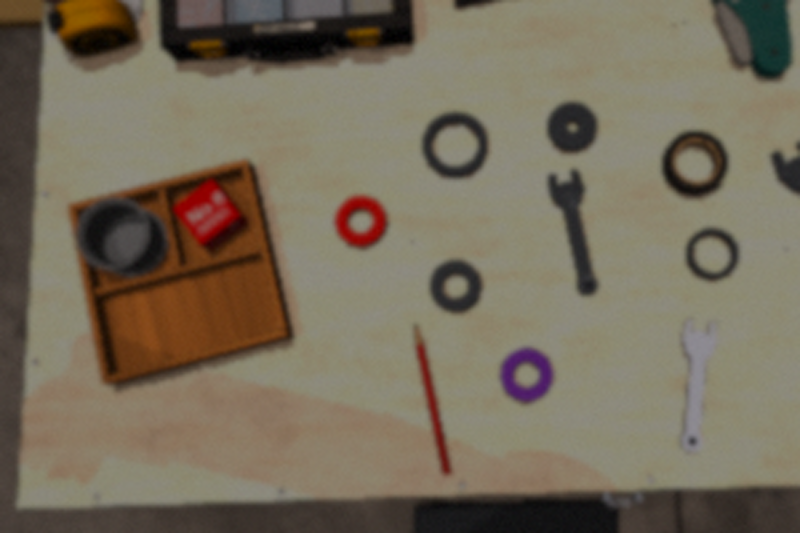

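View pics/scene0.png

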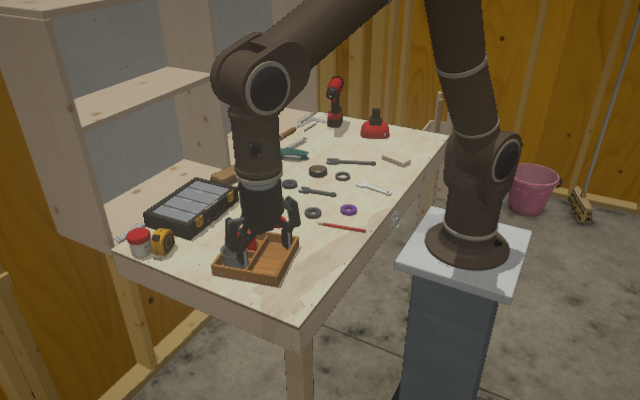

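The top view crop shows the dark kit rings: small hole at (347,154), medium hole at (300,216) and wide hole at (395,204), all in full-image pixels.

Things that could be mistaken for them:
- **Medium ring:** the red ring (264,193) and the purple ring (327,247).
- **Wide ring:** the larger dark ring (296,164) and the tape roll (388,172).
- **Short dark spanner (348,196):** the white spanner (389,252) and the long dark one at right (about 430,172).

The tube sits in the caddy's far-left bay at (178,200), and the screw box is beside it.

```bash
cat > meas.py <<'E'
from h import *
def ring(p,n,uv,z=.012):
    best=None
    for o in outline_of(n,p):
        m=o['pixels'].astype(np.uint8); cs,_=cv2.findContours(m,cv2.RETR_EXTERNAL,cv2.CHAIN_APPROX_NONE)
        c=max(cs,key=cv2.contourArea)[:,0]
        if len(c)<6: continue
        e=cv2.fitEllipse(c.astype(np.float32))
        if uv is None or np.hypot(*(np.array(e[0])-uv))<12:
            g=ground(p,e[0],z)[0]; w=ground(p,c,z); r=np.hypot(*(w-g)[:,:2].T)
            return g.round(4),r.mean().round(4)
E
python3 - <<'E'
from meas import *
p=snapshot('top')
for n,uv in dict(ring_small_hole=(347,154),ring_medium_hole=(300,216),ring_wide_hole=(395,204),ring_large=(296,164),tape_roll=(388,172)).items():
    print(n,ring(p,n,uv,.009))
for o in outline_of('spanner_short',p):
    m=o['pixels'];v,u=np.nonzero(m);w=ground(p,np.c_[u,v],.008)[:,:2];c=w.mean(0);U,S,V=np.linalg.svd(w-c,full_matrices=False)
    q=(w-c)@V[0];print('sp',o['conf'],o['extent'],c.round(4),V[0],(q.min()).round(3),q.max().round(3),(c+V[0]*(q.max()+q.min())/2).round(4))
o=outline_of('caddy',p)[0];m=o['pixels'].astype(np.uint8);c=max(cv2.findContours(m,0,1)[0],key=cv2.contourArea)[:,0]
w=ground(p,c,.034)[:,:2];print('caddy',cv2.minAreaRect(w.astype(np.float32)))
o=outline_of('tube',p)[0];m=o['pixels'].astype(np.uint8);c=max(cv2.findContours(m,0,1)[0],key=cv2.contourArea)[:,0]
w=ground(p,c,.06)[:,:2];print('tube',cv2.minEnclosingCircle(w.astype(np.float32)))
# tube rim by dark-edge: crop big
x=p['frame'][100:310,130:420]
cv2.imwrite('pics/c1.png',cv2.resize(p['frame'][165:260,150:250,::-1],None,fx=6,fy=6,interpolation=cv2.INTER_CUBIC))
w=snapshot('wrist');f,R,t=cam(w);s=state();T=s['tcp_rot'];C=-R.T@t
print('wristcam in tool',T.T@(C-s['ee_pos']),(T.T@R.T).round(3),f)
E
```

```text
ring_small_hole (array([ 0.6136, -0.0578,  0.009 ]), np.float64(0.0254))
ring_medium_hole (array([0.4538, 0.0648, 0.009 ]), np.float64(0.0237))
ring_wide_hole (array([ 0.4788, -0.1919,  0.009 ]), np.float64(0.0252))
ring_large (array([0.5967, 0.0616, 0.009 ]), np.float64(0.0315))
tape_roll (array([ 0.5734, -0.18  ,  0.009 ]), np.float64(0.034))
sp 0.72 [337.8, 172.4, 353.8, 222.6] [ 0.5113 -0.0554] [-0.98705554 -0.16037879] -0.057 0.069 [ 0.5052 -0.0564]
sp 0.71 [384.2, 226.4, 398.1, 277.5] [ 0.3574 -0.1672] [-0.99160421  0.12931003] -0.054 0.069 [ 0.3496 -0.1662]
caddy ((0.4729287922382355, 0.32896721363067627), (0.1869809478521347, 0.1856658160686493), 13.06943130493164)
tube ((0.5041940808296204, 0.37477874755859375), 0.045235875993967056)
wristcam in tool [ 0.07343628 -0.0010683  -0.16644234] [[ 0.001 -0.956 -0.293]
 [ 1.     0.001  0.   ]
 [ 0.    -0.293  0.956]] 317.9199779417998
```

View pics/c1.png

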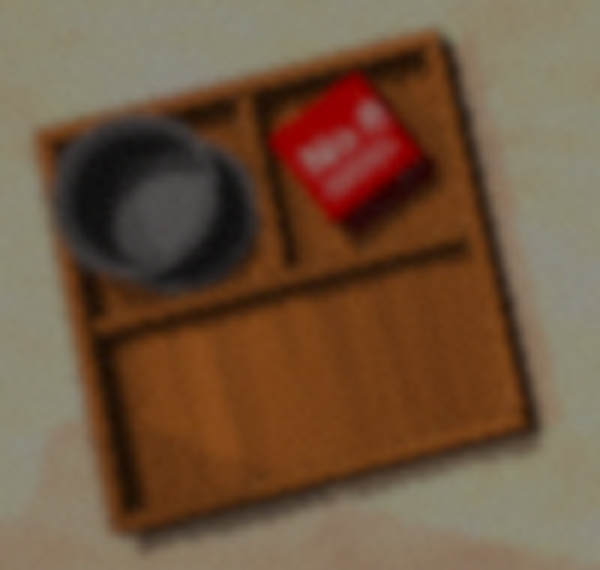

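The crop shows the caddy's corners at full-image pixels (157,187), (223,171), (239,237) and (170,253). The tube mouth is centred near (176,198).

```bash
cat > go.py <<'E'
import sys
from h import *
# go.py x y z [yaw of tool y, rad]
s=state();T=s['tcp_rot'];d=T.T@(np.array(list(map(float,sys.argv[1:4])))-s['ee_pos'])
print('at',s['ee_pos'].round(4),'yaw_y',np.arctan2(T[1,1],T[0,1]).round(3),'lin cm',(d*100).round(2),'w',s['gripper_width'].round(4),'t',s['t'])
E
python3 go.py .60 -.058 .2; python3 - <<'E'
from h import *
p=snapshot('top')
w=ground(p,[(156.7,187.5),(223.3,170.8),(238.8,236.7),(169.7,253.3)],.034)[:,:2];print(w.round(4),w.mean(0))
c=w.mean(0);yv=(w[0]-w[1])+(w[3]-w[2]);yaw=np.arctan2(-yv[0],yv[1]);R=np.array([[np.cos(yaw),-np.sin(yaw)],[np.sin(yaw),np.cos(yaw)]])
print(yaw,'tube',c+R@[.043,.043],'bay',c+R@[-.0435,0], 'sides',[np.hypot(*(w[i]-w[i-1])).round(3) for i in range(4)])
print(ground(p,(176,198),.06))
E
```

```text
[[0.5384 0.4359]
 [0.5782 0.2634]
 [0.404  0.2213]
 [0.3675 0.3952]] [0.47201285 0.32894528]
0.21665673211701528 tube [0.50476406 0.38018353] bay [0.42952981 0.31959427] sides [np.float64(0.176), np.float64(0.177), np.float64(0.179), np.float64(0.178)]
[[0.50413604 0.37466562 0.06      ]]Traceback (most recent call last):
  File "go.py", line 5, in <module>
    print('at',s['ee_pos'].round(4),'yaw_y',np.arctan2(T[1,1],T[0,1]).round(3),'lin cm',(d*100).round(2),'w',s['gripper_width'].round(4),'t',s['t'])
                                                                                                             ^^^^^^^^^^^^^^^^^^^^^^^^
AttributeError: 'float' object has no attribute 'round'
```

```bash
sed -i "s/s\['gripper_width'\].round(4)/round(s['gripper_width'],4)/" go.py
python3 -m handwheel '{"turn":[[0,0,0],[0,0,0],[0,0,0],[0,0,0],[0,0,0],[0,0,0],[0,0,0],[0,0,0],[0,0,0]],"linear":[[-4,-1.3,0],[-8,-2.6,0],[-12,-3.9,0],[-16,-5.3,0],[-20,-6.6,0],[-24,-8,0],[-26.3,-8.8,0],[-26.3,-8.8,0],[-26.3,-8.8,0]],"hand":[0,0,0,0,0,0,0,0,0]}'
cat > tube.py <<'E'
from meas import *
w=snapshot('wrist');save(w,'wt')
print([(o['conf'],ground(w,o['centre'],.006)) for o in tip_of('tube',w)[:1]])
# rim fit: project mouth circle & compare mask by search
m=outline_of('tube',w)[0]['pixels'];a=np.linspace(0,2*np.pi,60)
from scipy.optimize import minimize
def model(x):
    im=np.zeros((400,640),np.uint8)
    pts=np.r_[*[proj(w,np.c_[x[0]+r*np.cos(a),x[1]+r*np.sin(a),np.full(60,z)]) for r,z in((.0355,.06),(.0355,.054),(.0315,.05),(.0315,.006))]]
    cv2.fillConvexPoly(im,(cv2.convexHull(pts.astype(np.float32))*16).astype(np.int32),1,shift=4);return im>0
f=lambda x:1-(model(x)&m).sum()/(model(x)|m).sum()
r=minimize(f,[.5045,.379],method='Nelder-Mead',options=dict(initial_simplex=[[.5045,.379],[.512,.379],[.5045,.387]],xatol=1e-4));print(r.x,r.fun)
for z,rr in((.06,.032),(.06,.0355)):
    for q in proj(w,np.c_[r.x[0]+rr*np.cos(a),r.x[1]+rr*np.sin(a),np.full(60,z)]): cv2.circle(w['frame'],tuple(int(v) for v in q),0,(0,255,0),-1)
save(w,'wt')
E
python3 tube.py
```

```text
t: 2.3
ee_pos: [0.4715, 0.3678, 0.2064]
tcp_rot: [[-0.899, 0.438, 0.0], [0.438, 0.899, -0.0], [-0.0, -0.0, -1.0]]
wrist_force: [-0.3, 0.8, 0.1]
gripper_width: 0.0855
finger_force: 0.0
[(0.75, array([[0.50492814, 0.38241946, 0.006     ]]))]Traceback (most recent call last):
  File "tube.py", line 5, in <module>
    m=outline_of('tube',w)[0]['pixels'];a=np.linspace(0,2*np.pi,60)
      ~~~~~~~~~~~~~~~~~~~~^^^
IndexError: list index out of range
```

View pics/wt.png

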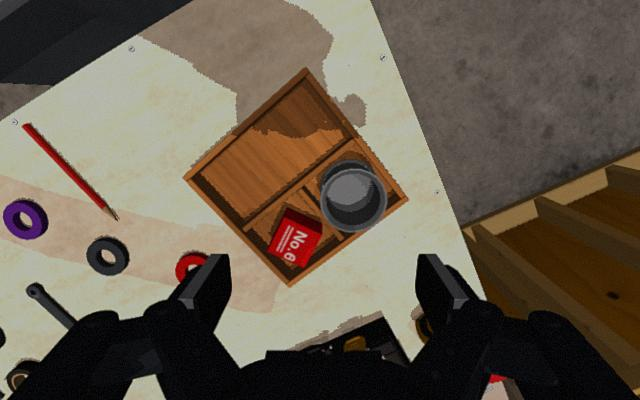

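The wrist view shows the caddy in the centre and the tube mouth around (354,200). The red screw box is at (297,240), and the medium ring is at (108,256).

```bash
python3 - <<'E'
s=open('tube.py').read()
s=s.replace("m=outline_of('tube',w)[0]['pixels'];","""hsv=cv2.cvtColor(cv2.GaussianBlur(w['frame'],(3,3),0),cv2.COLOR_RGB2HSV)
k=(hsv[...,1]<70).astype(np.uint8);c0=proj(w,[.5045,.379,.05])[0].astype(int);b=np.zeros_like(k);cv2.circle(b,tuple(c0.tolist()),52,1,-1)
k=cv2.morphologyEx(k*b,cv2.MORPH_OPEN,np.ones((7,7)));n,l=cv2.connectedComponents(k);m=l==l[c0[1],c0[0]];w['frame'][m]=w['frame'][m]//2+np.array([0,0,100],np.uint8)
""")
s=s.replace("save(w,'wt')\n","",1)
s+="\nx,y=c0;cv2.imwrite('pics/wt.png',cv2.resize(w['frame'][y-60:y+60,x-70:x+70,::-1],None,fx=4,fy=4))\n"
open('tube.py','w').write(s)
E
python3 tube.py;python3 go.py .60 -.058 .2
```

```text
[(0.88, array([[0.50826446, 0.38497551, 0.006     ]]))]
[0.50575957 0.38434745] 0.1626826029216467
at [0.4687 0.3712 0.2062] yaw_y 1.125 lin cm [-30.36 -33.05   0.6 ] w 0.0856 t 2.55
```

View pics/wt.png

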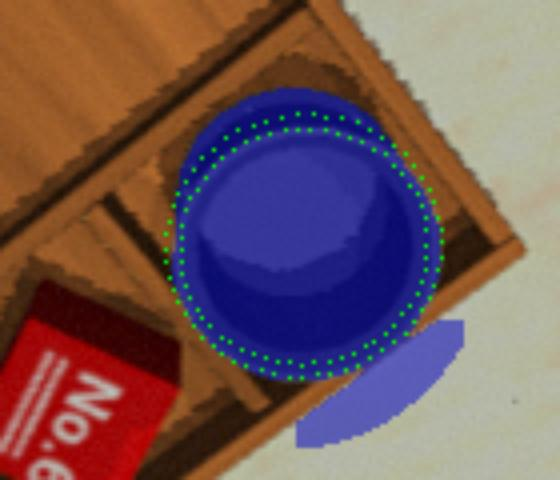

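The blue mask leaks onto the table at lower right, so I'll exclude the bright pixels and refit.

```bash
sed -i "s/(hsv\[...,1\]<70)/((hsv[...,1]<70)\&(hsv[...,2]<135))/" tube.py; python3 tube.py;python3 go.py .60 -.058 .2
```

```text
[(0.96, array([[0.50471435, 0.38476416, 0.006     ]]))]
[0.50550971 0.38452557] 0.041825095057034245
at [0.4691 0.3708 0.2063] yaw_y 1.124 lin cm [-30.33 -33.01   0.61] w 0.0853 t 2.65
```

View pics/wt.png

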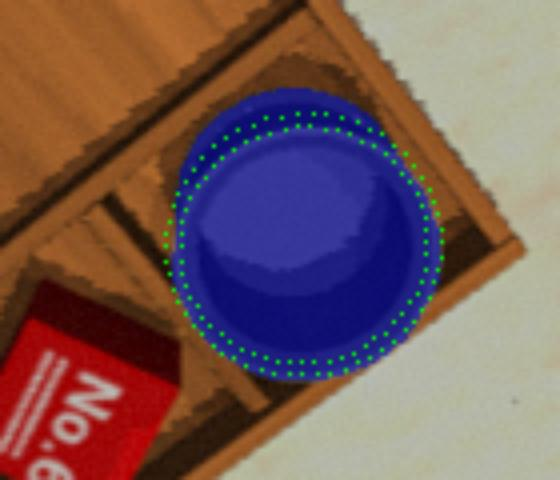

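```bash

python3 -m handwheel '{"turn":[[0,0,0],[0,0,0],[0,0,0],[0,0,0],[0,0,0],[0,0,0],[0,0,0],[0,0,0],[0,0,0],[0,0,0]],"linear":[[-2.7,-3,0],[-5.4,-6,0],[-8.1,-9,0],[-10.8,-12,0],[-13.5,-15,0],[-16.2,-18,0],[-18.9,-21,0],[-21.6,-24,0],[-24.3,-27,0],[-27,-30,0]],"hand":[0,0,0,0,0,0,0,0,0,0]}' >/dev/null
python3 -m handwheel '{"turn":[[0,0,0],[0,0,0],[0,0,0],[0,0,0],[0,0,0]],"linear":[[-2.7,-2.5,1.5],[-3.3,-3,4],[-3.3,-3,6],[-3.3,-3,6],[-3.3,-3,6]],"hand":[0,0,0,0,0]}' 
cat > look.py <<'E'
# look.py name x y : refine ring centre in wrist view, near guess
import sys
from meas import *
n=sys.argv[1];g=np.array([float(sys.argv[2]),float(sys.argv[3])])
w=snapshot('wrist');save(w,sys.argv[4])
r=float(sys.argv[5]) if len(sys.argv)>5 else .026
c0=proj(w,[*g,.006])[0];print('expect px',c0)
for o in outline_of(n,w):
    m=o['pixels'].astype(np.uint8);c=max(cv2.findContours(m,0,1)[0],key=cv2.contourArea)
    q=c[:,0].mean(0);
    if np.hypot(*(q-c0))>40: continue
    from scipy.optimize import minimize
    a=np.linspace(0,2*np.pi,60)
    hull=np.zeros((400,640),np.uint8);cv2.fillPoly(hull,[c],1);hull=hull>0
    def model(x):
        im=np.zeros((400,640),np.uint8);P=np.r_[proj(w,np.c_[x[0]+r*np.cos(a),x[1]+r*np.sin(a),0*a]),proj(w,np.c_[x[0]+r*np.cos(a),x[1]+r*np.sin(a),0*a+.012])]
        cv2.fillConvexPoly(im,(cv2.convexHull(P.astype(np.float32))*16).astype(np.int32),1,shift=4);return im>0
    f=lambda x:1-(model(x)&hull).sum()/(model(x)|hull).sum()
    x0=ground(w,q,.008)[0,:2]
    s=minimize(f,x0,method='Nelder-Mead',options=dict(initial_simplex=[x0,x0+[.005,0],x0+[0,.005]],xatol=1e-4));print(o['conf'],s.x.round(4),1-s.fun)
E
python3 look.py ring_small_hole .6136 -.0578 w1; python3 go.py .6136 -.0578 .1
```

```text
t: 3.9
ee_pos: [0.5991, -0.0582, 0.1456]
tcp_rot: [[-0.901, 0.433, -0.003], [0.433, 0.901, 0.0], [0.002, -0.001, -1.0]]
wrist_force: [0.2, 0.2, 0.2]
gripper_width: 0.0856
finger_force: 0.0
expect px [330.79795184 191.66967832]
0.6 [ 0.6163 -0.0602] 0.911169744942832
at [ 0.6005 -0.058   0.1476] yaw_y 1.124 lin cm [-1.16  0.58  4.76] w 0.0853 t 4.0
```

View pics/w1.png

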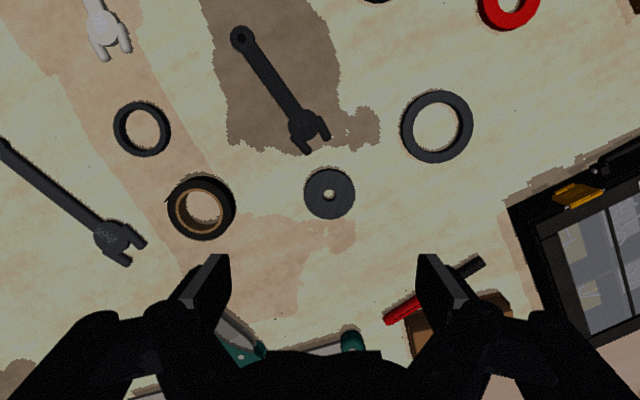

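The wrist view shows the small-hole ring at (330,194), clear of the large ring (437,126), the tape roll (202,207) and the spanner jaw (308,135).

```bash

python3 -m handwheel '{"turn":[[0,0,0],[0,0,0],[0,0,0],[0,0,0],[0,0,0],[0,0,0],[0,0,0],[0,0,0],[0,0,0],[0,0,0]],"linear":[[-1.5,0.5,2],[-1.5,0.5,5],[-1.5,0.5,8],[-1.5,0.5,11],[-1.5,0.5,13],[-1.5,0.5,14],[-1.5,0.5,14.5],[-1.5,0.5,14.5],[-1.5,0.5,14.5],[-1.5,0.5,14.5]],"hand":[0,0,0,0,0,0,0,0,0,0]}' 
python3 go.py .616 -.060 0.0;  python3 look.py ring_small_hole .6155 -.0597 w2
```

```text
t: 4.83
ee_pos: [0.6169, -0.061, 0.0031]
tcp_rot: [[-0.901, 0.434, 0.003], [0.434, 0.901, 0.0], [-0.003, 0.001, -1.0]]
wrist_force: [0.4, -1.0, 0.2]
gripper_width: 0.0852
finger_force: 0.0
at [ 0.6169 -0.061   0.0031] yaw_y 1.122 lin cm [0.13 0.06 0.31] w 0.0852 t 4.8333
expect px [325.97227282 235.3202234 ]
0.63 [ 0.6156 -0.0607] 0.9149288772269024
```

View pics/w2.png

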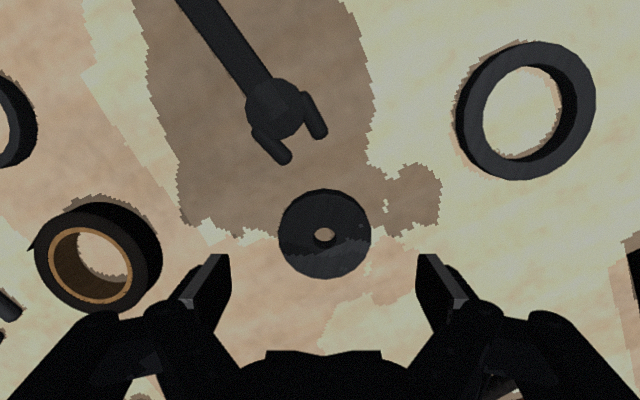

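The ring sits at (325,234), between the open pads at (215,280) and (432,280). Next I'll lower the last 3 mm, close and lift.

```bash

python3 -m handwheel '{"turn":[[0,0,0],[0,0,0],[0,0,0],[0,0,0],[0,0,0],[0,0,0],[0,0,0],[0,0,0],[0,0,0],[0,0,0]],"linear":[[0.1,0.05,0.3],[0.1,0.05,0.3],[0.1,0.05,0.3],[0.1,0.05,0.3],[0.1,0.05,0.3],[0.1,0.05,0.3],[0.1,0.05,0.3],[0.1,0.05,0.3],[0.1,0.05,0.3],[0.1,0.05,0.3]],"hand":[0,0,1,1,1,1,1,1,1,1]}' 
python3 -m handwheel '{"turn":[[0,0,0],[0,0,0],[0,0,0],[0,0,0],[0,0,0],[0,0,0],[0,0,0],[0,0,0]],"linear":[[0,0,-1],[0,0,-4],[0,0,-8],[0,0,-11],[0,0,-14],[0,0,-15],[0,0,-15],[0,0,-15]],"hand":[1,1,1,1,1,1,1,1]}' 
python3 go.py .505 .384 .15; python3 - <<'E'
from h import *
w=snapshot('wrist');save(w,'w3')
E
```

```text
t: 5.77
ee_pos: [0.6148, -0.0602, -0.0017]
tcp_rot: [[-0.901, 0.434, 0.0], [0.434, 0.901, -0.0], [-0.0, -0.0, -1.0]]
wrist_force: [0.1, -0.6, 0.2]
gripper_width: -0.0001
finger_force: 0.0
t: 6.43
ee_pos: [0.6148, -0.0601, 0.1487]
tcp_rot: [[-0.901, 0.434, 0.001], [0.434, 0.901, 0.0], [-0.001, 0.001, -1.0]]
wrist_force: [-0.2, 0.3, -1.2]
gripper_width: 0.0
finger_force: 0.0
at [ 0.6148 -0.0601  0.1487] yaw_y 1.122 lin cm [29.15 35.25 -0.13] w 0.0 t 6.4333
```

View pics/w3.png

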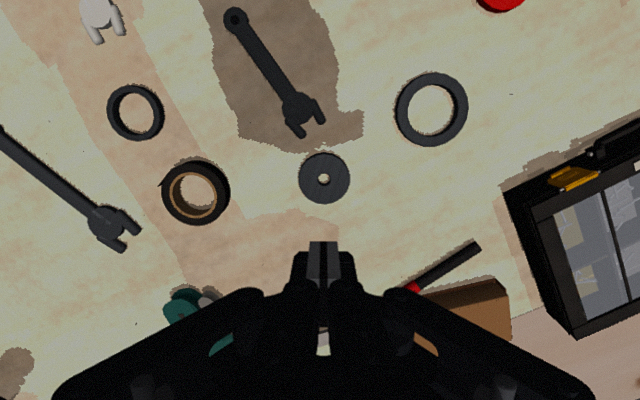

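The gripper shut fully at width 0 and missed: the ring is still on the table at (323,178). The pad tips must sit higher than I assumed, so I'll measure where they are relative to the TCP.

```bash
python3 - <<'E'
from h import *
w=snapshot('wrist');s=state();T=s['tcp_rot'];o=s['ee_pos'];print(w['k1'],w['cx'],w['cy'])
for z in(0,-.01,-.0187,-.03):
  print(z,[proj(w,o+T@[x,0,z])[0].round(0) for x in(.011,0,-.011)])
for n,uv in (('ring',(323,178)),):
  print(ground(w,uv,.012))
p=snapshot('scene');f,R,t=cam(p);q=proj(p,o)[0];print(q)
x,y=q.astype(int)
cv2.circle(p['frame'],(x,y),1,(255,0,0),-1)
for z in(-.02,-.04): cv2.circle(p['frame'],tuple(proj(p,o+T@[0,0,z])[0].astype(int).tolist()),1,(255,255,0),-1)
cv2.imwrite('pics/s1.png',cv2.resize(p['frame'][y-60:y+40,x-60:x+60,::-1],None,fx=6,fy=6,interpolation=0))
E
```

```text
-0.036549579756038834 323.040650121434 198.39347568390974
0 [array([325., 217.]), array([325., 235.]), array([325., 253.])]
-0.01 [array([325., 224.]), array([325., 243.]), array([325., 261.])]
-0.0187 [array([325., 230.]), array([325., 250.]), array([325., 269.])]
-0.03 [array([325., 239.]), array([325., 260.]), array([325., 280.])]
[[ 0.61186658 -0.06015758  0.012     ]]
[287.66064685 145.96493229]
```

View pics/s1.png

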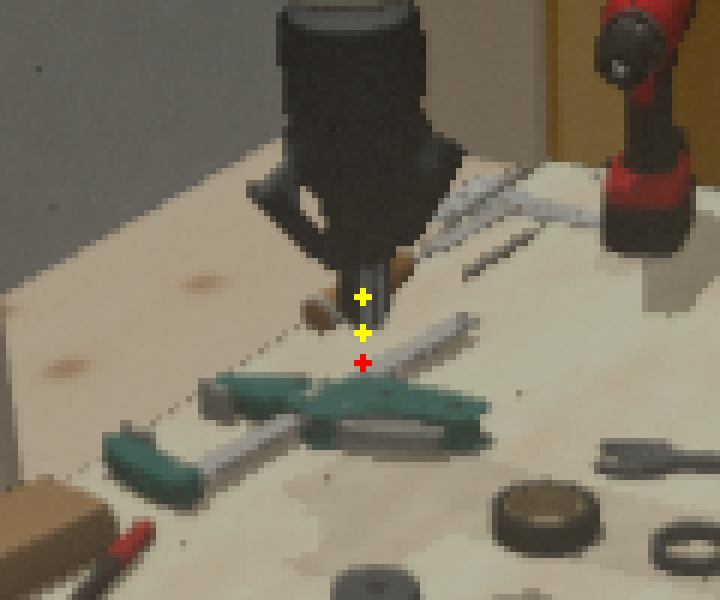

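The scene crop shows the shut tips at crop row ~328, against the red TCP mark at row 362. So the tips end about 24 mm above the reported TCP, roughly 36 mm when open, and the descent must go that much deeper.

```bash

python3 -m handwheel '{"turn":[[0,0,0],[0,0,0],[0,0,0],[0,0,0],[0,0,0],[0,0,0],[0,0,0],[0,0,0],[0,0,0],[0,0,0]],"linear":[[0,0,0],[0,0,0],[0,0,3],[0,0,6],[0,0,9],[0,0,12],[0,0,14],[0,0,15],[0,0,16],[0,0,16]],"hand":[0,0,0,0,0,0,0,0,0,0]}' 
python3 -m handwheel '{"turn":[[0,0,0],[0,0,0],[0,0,0],[0,0,0],[0,0,0]],"linear":[[0,0,0.5],[0,0,1.0],[0,0,1.1],[0,0,1.1],[0,0,1.1]],"hand":[0,0,0,0,0]}' 
python3 -m handwheel '{"turn":[[0,0,0],[0,0,0],[0,0,0],[0,0,0],[0,0,0],[0,0,0],[0,0,0]],"linear":[[0,0,0],[0,0,0],[0,0,0],[0,0,0],[0,0,0],[0,0,0],[0,0,0]],"hand":[1,1,1,1,1,1,1]}'
```

```text
t: 7.42
ee_pos: [0.6138, -0.0602, -0.0134]
tcp_rot: [[-0.901, 0.434, -0.002], [0.434, 0.901, -0.0], [0.002, -0.001, -1.0]]
wrist_force: [0.0, 0.8, -0.3]
gripper_width: 0.0854
finger_force: 0.0
t: 7.83
ee_pos: [0.6152, -0.0602, -0.0222]
tcp_rot: [[-0.901, 0.434, 0.001], [0.434, 0.901, 0.0], [-0.001, 0.0, -1.0]]
wrist_force: [0.6, 0.0, 0.1]
gripper_width: 0.0857
finger_force: 0.0
t: 8.42
ee_pos: [0.6153, -0.0602, -0.022]
tcp_rot: [[-0.901, 0.434, 0.001], [0.434, 0.901, 0.0], [-0.001, 0.0, -1.0]]
wrist_force: [-0.8, 0.6, 6.1]
gripper_width: 0.0484
finger_force: 61.8
```

The width reads 48 mm with some upward force, so the pads may be holding the ring's top edge. I'll reopen, go 4 mm deeper and grip again.

```bash

python3 -m handwheel '{"turn":[[0,0,0],[0,0,0],[0,0,0],[0,0,0],[0,0,0],[0,0,0]],"linear":[[0,0,0],[0,0,0],[0,0,0],[0,0,0.2],[0,0,0.4],[0,0,0.4]],"hand":[0,0,0,0,0,0]}' 
python3 -m handwheel '{"turn":[[0,0,0],[0,0,0],[0,0,0],[0,0,0],[0,0,0],[0,0,0],[0,0,0]],"linear":[[0,0,0],[0,0,0],[0,0,0],[0,0,0],[0,0,0],[0,0,0],[0,0,0]],"hand":[1,1,1,1,1,1,1]}'
```

```text
t: 8.92
ee_pos: [0.6144, -0.0601, -0.0274]
tcp_rot: [[-0.901, 0.434, -0.001], [0.434, 0.901, 0.0], [0.001, -0.0, -1.0]]
wrist_force: [-0.0, 0.5, -0.8]
gripper_width: 0.0854
finger_force: 0.0
t: 9.5
ee_pos: [0.6151, -0.0603, -0.0264]
tcp_rot: [[-0.901, 0.434, 0.001], [0.434, 0.901, -0.0], [-0.001, 0.0, -1.0]]
wrist_force: [-0.8, -0.1, 4.5]
gripper_width: 0.0488
finger_force: 62.4
```

```bash

python3 -m handwheel '{"turn":[[0,0,0],[0,0,0],[0,0,0],[0,0,0],[0,0,0],[0,0,0],[0,0,0],[0,0,0]],"linear":[[0,0,-1],[0,0,-4],[0,0,-8],[0,0,-12],[0,0,-15],[0,0,-17.5],[0,0,-17.5],[0,0,-17.5]],"hand":[1,1,1,1,1,1,1,1]}' 
python3 - <<'E'
from h import *
w=snapshot('wrist');p=snapshot('scene');s=state();o=s['ee_pos'];T=s['tcp_rot']
a=w['frame'][130:330,170:480,::-1];a=cv2.resize(a,(620,400))
for z in(-.02,-.03,-.04): cv2.circle(p['frame'],tuple(proj(p,o+T@[0,0,z])[0].astype(int).tolist()),0,(255,255,0),-1)
x,y=proj(p,o)[0].astype(int);b=cv2.resize(p['frame'][y-35:y+10,x-70:x+70,::-1],(620,199),interpolation=0)
cv2.imwrite('pics/v1.png',np.vstack([a,b]))
E
python3 go.py .505 .384 .15
```

```text
t: 10.17
ee_pos: [0.6155, -0.0602, 0.1503]
tcp_rot: [[-0.901, 0.434, 0.003], [0.434, 0.901, 0.0], [-0.003, 0.002, -1.0]]
wrist_force: [0.6, 0.2, -0.9]
gripper_width: 0.0486
finger_force: 62.3
at [ 0.6139 -0.06    0.1475] yaw_y 1.122 lin cm [29.07 35.28 -0.22] w 0.0488 t 10.2667
```

View pics/v1.png

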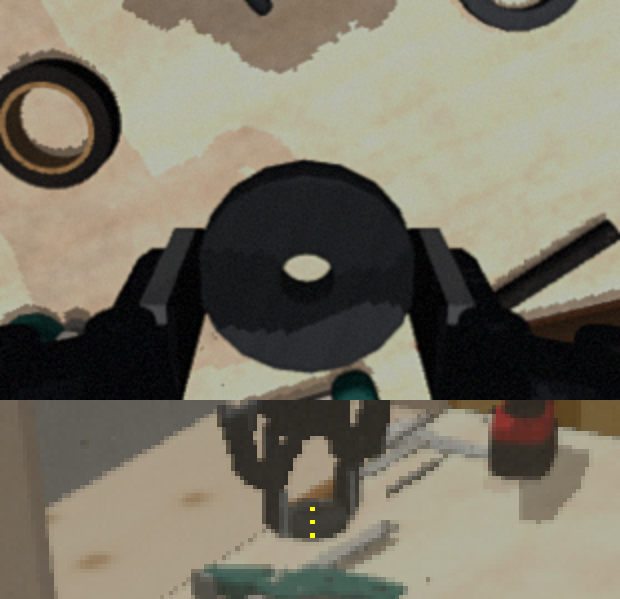

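The ring is held level and centred between the pads, with its hole at crop (307,267). Its underside is 26 mm above the reported TCP.

```bash

python3 -m handwheel '{"turn":[[0,0,0],[0,0,0],[0,0,0],[0,0,0],[0,0,0],[0,0,0],[0,0,0],[0,0,0],[0,0,0],[0,0,0]],"linear":[[1.5,1.8,0],[4,4.8,0],[6.5,7.8,0],[9,10.9,0],[11.5,13.9,0],[14,16.9,0],[16.5,20,0],[19,23,0],[21.5,26,0],[24,29,0]],"hand":[1,1,1,1,1,1,1,1,1,1]}' >/dev/null
python3 -m handwheel '{"turn":[[0,0,0],[0,0,0],[0,0,0],[0,0,0],[0,0,0],[0,0,0]],"linear":[[2.2,2.6,0],[4.2,5.2,0],[5.07,6.28,0],[5.07,6.28,0],[5.07,6.28,0],[5.07,6.28,0]],"hand":[1,1,1,1,1,1]}' 
python3 tube.py; python3 go.py .505 .384 .06
```

```text
t: 11.6
ee_pos: [0.5062, 0.3817, 0.1471]
tcp_rot: [[-0.9, 0.435, -0.001], [0.435, 0.9, -0.003], [-0.0, -0.003, -1.0]]
wrist_force: [0.7, -0.5, -1.3]
gripper_width: 0.0489
finger_force: 62.3
[]
[0.41683276 0.44432617] 0.9681575652201654
at [0.5067 0.3815 0.1478] yaw_y 1.119 lin cm [0.27 0.16 8.78] w 0.0492 t 11.7
```

```bash

python3 -m handwheel '{"turn":[[0,0,0],[0,0,0],[0,0,0],[0,0,0],[0,0,0],[0,0,0],[0,0,0],[0,0,0]],"linear":[[0.3,0.2,2],[0.3,0.2,5],[0.3,0.2,8],[0.3,0.2,9.5],[0.3,0.2,10.3],[0.3,0.2,10.3],[0.3,0.2,10.3],[0.3,0.2,10.3]],"hand":[1,1,1,1,1,1,1,1]}' 
python3 - <<'E'
from h import *
w=snapshot('wrist');p=snapshot('top')
a=cv2.resize(w['frame'][130:300,190:460,::-1],(640,403))
b=cv2.resize(p['frame'][150:245,140:260,::-1],None,fx=2,fy=2)
f,R,t=cam(p)
q=cv2.resize(snapshot('scene')['frame'][220:310,190:310,::-1],None,fx=2,fy=2)
im=np.zeros((190,640,3),np.uint8);im[:,:240]=b;im[:180,240:480]=q
cv2.imwrite('pics/v2.png',np.vstack([a,im]))
E
python3 go.py .505 .384 .035
```

```text
t: 12.37
ee_pos: [0.5053, 0.3871, 0.0468]
tcp_rot: [[-0.901, 0.435, 0.002], [0.435, 0.901, 0.002], [-0.001, 0.002, -1.0]]
wrist_force: [0.5, -0.3, 0.3]
gripper_width: 0.0487
finger_force: 62.3
at [0.5049 0.3874 0.0467] yaw_y 1.122 lin cm [-0.16 -0.31  1.17] w 0.0489 t 12.5167
```

View pics/v2.png

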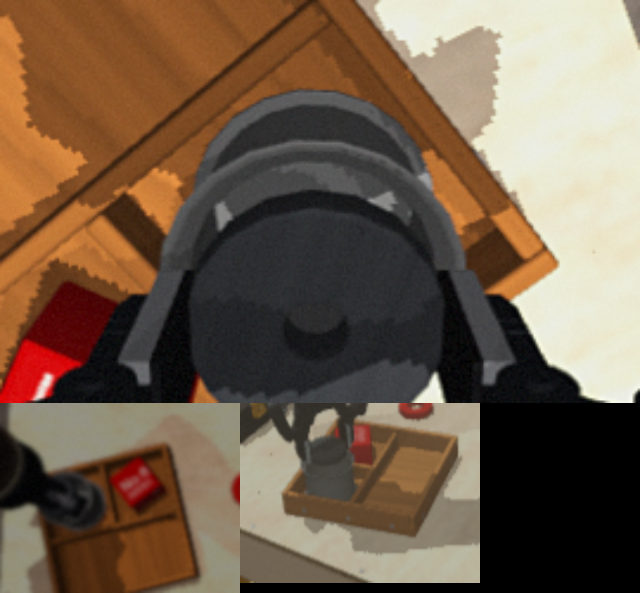

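```bash
python3 - <<'E'
from h import *
w=snapshot('wrist');s=state();T=s['tcp_rot'];o=s['ee_pos'];print(o)
k=170/403
for n,u,v,z,r in(('rim',313.5,140,.06,.0355),('rimthroat',313.5,160,.06,.032),('ring',316.5,190,o[2]+.0264,.026)):
    g=ground(w,(190+u*270/640,130+v*k),z)[0]-T[:,0]*r; print(n,g,T.T@(g-o))
E
```

```text
[0.50468596 0.38736469 0.04650747]
rim [0.50790371 0.38433466 0.06002471] [-0.0042232  -0.00130869 -0.01351676]
rimthroat [0.50871772 0.38394321 0.06002227] [-0.00512643 -0.00130818 -0.01351369]
ring [0.50559446 0.38610722 0.07292556] [-0.00138252 -0.00068967 -0.02641847]
```

The view shows the ring at columns 190–443 inside the tube rim at 162–465. It needs about 3 mm along tool −x, then I can lower and release.

```bash

python3 -m handwheel '{"turn":[[0,0,0],[0,0,0],[0,0,0],[0,0,0],[0,0,0],[0,0,0]],"linear":[[-0.3,-0.05,0],[-0.3,-0.05,0.4],[-0.3,-0.05,0.8],[-0.3,-0.05,1.2],[-0.3,-0.05,1.3],[-0.3,-0.05,1.3]],"hand":[1,1,1,1,1,1]}' 
```

```text
t: 13.07
ee_pos: [0.5066, 0.3851, 0.0321]
tcp_rot: [[-0.901, 0.434, -0.0], [0.434, 0.901, -0.0], [0.0, -0.0, -1.0]]
wrist_force: [-0.5, 0.0, 2.7]
gripper_width: 0.0489
finger_force: 63.4
```

```bash

python3 -m handwheel '{"turn":[[0,0,0],[0,0,0],[0,0,0],[0,0,0],[0,0,0],[0,0,0],[0,0,0],[0,0,0],[0,0,0],[0,0,0]],"linear":[[0,0,0],[0,0,0],[0,0,0],[0,0,0],[0,0,-2],[0,0,-5],[0,0,-9],[0,0,-13],[0,0,-16],[0,0,-16]],"hand":[0,0,0,0,0,0,0,0,0,0]}' 
python3 - <<'E'
from h import *
w=snapshot('wrist')
q=proj(w,[.5075,.3845,.02])[0].astype(int);print(q)
b=w['frame'][q[1]-50:q[1]+50,q[0]-60:q[0]+60,::-1];np.save('ins1.npy',w['frame'])
cv2.imwrite('pics/ins1.png',cv2.resize(b,None,fx=5,fy=5))
E
python3 go.py .4535 .064 .10
```

```text
t: 13.9
ee_pos: [0.5096, 0.3873, 0.1999]
tcp_rot: [[-0.901, 0.434, 0.008], [0.434, 0.901, 0.008], [-0.004, 0.011, -1.0]]
wrist_force: [1.3, 1.1, -0.0]
gripper_width: 0.0855
finger_force: 0.0
[319 168]
at [0.5084 0.3865 0.1966] yaw_y 1.122 lin cm [ -9.02 -31.51   9.46] w 0.0856 t 13.95
```

View pics/ins1.png

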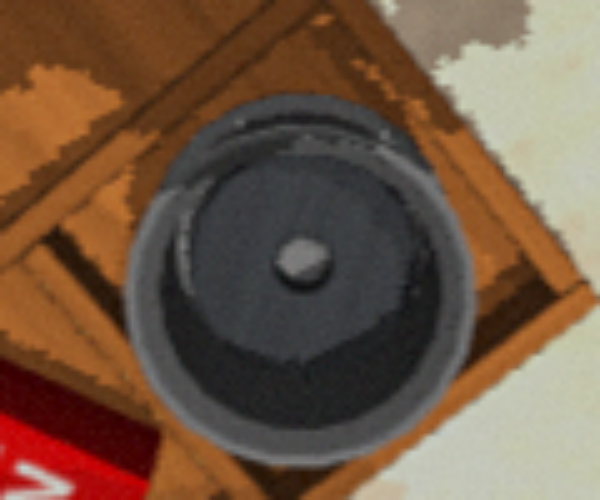

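The small-hole ring lies flat at the bottom of the tube, hole at crop (302,260). Next is the medium ring.

```bash

python3 -m handwheel '{"turn":[[0,0,0],[0,0,0],[0,0,0],[0,0,0],[0,0,0],[0,0,0],[0,0,0],[0,0,0],[0,0,0],[0,0,0]],"linear":[[-1.1,-3.8,0],[-2.2,-7.6,0],[-3.3,-11.5,0],[-4.4,-15.4,1],[-5.5,-19.3,2],[-6.6,-23.2,3],[-7.7,-27,4],[-8.8,-30.5,5],[-9,-31.5,6],[-9,-31.5,6]],"hand":[0,0,0,0,0,0,0,0,0,0]}' >/dev/null
python3 -m handwheel '{"turn":[[0,0,0],[0,0,0]],"linear":[[0,0,0],[0,0,0]],"hand":[0,0]}' >/dev/null
python3 look.py ring_medium_hole .4538 .0640 w5; python3 go.py .4538 .064 -.022
```

```text
expect px [325.79817777 184.28054067]
0.86 [0.4549 0.0621] 0.9121835443037974
at [0.4514 0.0638 0.1325] yaw_y 1.124 lin cm [-0.2   0.11 15.45] w 0.0855 t 15.05
```

```bash

python3 -m handwheel '{"turn":[[0,0,0],[0,0,0],[0,0,0],[0,0,0],[0,0,0],[0,0,0],[0,0,0],[0,0,0],[0,0,0],[0,0,0]],"linear":[[-0.4,0,3],[-0.4,0,6],[-0.4,0,9],[-0.4,0,12],[-0.4,0,13],[-0.4,0,14],[-0.4,0,15],[-0.4,0,15.3],[-0.4,0,15.3],[-0.4,0,15.3]],"hand":[0,0,0,0,0,0,0,0,0,0]}' 
python3 look.py ring_medium_hole .4549 .0621 w6; python3 go.py .4549 .0621 -.022
```

```text
t: 15.88
ee_pos: [0.4553, 0.0607, -0.02]
tcp_rot: [[-0.901, 0.434, 0.001], [0.434, 0.901, 0.0], [-0.001, 0.001, -1.0]]
wrist_force: [0.6, 0.3, 0.8]
gripper_width: 0.0852
finger_force: 0.0
expect px [327.27810189 255.99118013]
0.92 [0.4544 0.0624] 0.9170301031805127
at [ 0.4553  0.0608 -0.0198] yaw_y 1.122 lin cm [0.1  0.1  0.22] w 0.0853 t 15.9833
```

```bash

python3 -m handwheel '{"turn":[[0,0,0],[0,0,0],[0,0,0],[0,0,0],[0,0,0],[0,0,0],[0,0,0],[0,0,0],[0,0,0],[0,0,0]],"linear":[[0.15,0.1,0.2],[0.15,0.1,0.25],[0.15,0.1,0.25],[0.15,0.1,0.25],[0.15,0.1,0.25],[0.15,0.1,0.25],[0.15,0.1,0.25],[0.15,0.1,0.25],[0.15,0.1,0.25],[0.15,0.1,0.25]],"hand":[0,0,0,1,1,1,1,1,1,1]}' 
python3 -m handwheel '{"turn":[[0,0,0],[0,0,0],[0,0,0],[0,0,0],[0,0,0],[0,0,0],[0,0,0],[0,0,0]],"linear":[[0,0,-1],[0,0,-4],[0,0,-8],[0,0,-12],[0,0,-15],[0,0,-17],[0,0,-17],[0,0,-17]],"hand":[1,1,1,1,1,1,1,1]}' 
python3 go.py .5068 .385 .145
python3 look.py ring_medium_hole .4549 .0621 w7
```

```text
t: 16.82
ee_pos: [0.4538, 0.0621, -0.0226]
tcp_rot: [[-0.901, 0.434, 0.0], [0.434, 0.901, 0.0], [-0.0, 0.0, -1.0]]
wrist_force: [-3.3, -0.1, 9.7]
gripper_width: 0.0486
finger_force: 60.1
t: 17.48
ee_pos: [0.4543, 0.0623, 0.1482]
tcp_rot: [[-0.901, 0.434, 0.003], [0.434, 0.901, 0.001], [-0.002, 0.002, -1.0]]
wrist_force: [-0.0, -0.2, -1.3]
gripper_width: 0.0487
finger_force: 62.3
at [0.4543 0.0623 0.1482] yaw_y 1.122 lin cm [ 9.27 31.35  0.37] w 0.0487 t 17.4833
expect px [323.77196935 178.5230469 ]
```

```bash

python3 -m handwheel '{"turn":[[0,0,0],[0,0,0],[0,0,0],[0,0,0],[0,0,0],[0,0,0],[0,0,0],[0,0,0],[0,0,0],[0,0,0]],"linear":[[0.5,1.7,0],[1.5,5,0],[2.5,8.4,0],[3.5,11.8,0],[4.5,15.2,0],[5.5,18.6,0],[6.5,22,0],[7.5,25.3,0],[8.5,28.6,0],[9.3,31.3,0]],"hand":[1,1,1,1,1,1,1,1,1,1]}' >/dev/null
python3 -m handwheel '{"turn":[[0,0,0],[0,0,0],[0,0,0],[0,0,0],[0,0,0],[0,0,0],[0,0,0],[0,0,0]],"linear":[[0,0,0],[0,0,3],[0,0,6],[0,0,8],[0,0,9.5],[0,0,9.5],[0,0,9.5],[0,0,9.5]],"hand":[1,1,1,1,1,1,1,1]}' 
python3 go.py .5068 .385 .034
```

```text
t: 19.08
ee_pos: [0.5059, 0.3843, 0.0519]
tcp_rot: [[-0.901, 0.434, -0.0], [0.434, 0.901, -0.0], [-0.0, -0.0, -1.0]]
wrist_force: [0.7, -0.4, 0.2]
gripper_width: 0.0483
finger_force: 62.3
at [0.5059 0.3843 0.0519] yaw_y 1.122 lin cm [-0.05  0.11  1.79] w 0.0483 t 19.0833
```

```bash

python3 -m handwheel '{"turn":[[0,0,0],[0,0,0],[0,0,0],[0,0,0],[0,0,0],[0,0,0],[0,0,0]],"linear":[[-0.05,0.1,0.5],[-0.05,0.1,1],[-0.05,0.1,1.4],[-0.05,0.1,1.8],[-0.05,0.1,1.8],[-0.05,0.1,1.8],[-0.05,0.1,1.8]],"hand":[1,1,1,1,1,1,1]}' 
python3 -m handwheel '{"turn":[[0,0,0],[0,0,0],[0,0,0],[0,0,0],[0,0,0],[0,0,0],[0,0,0],[0,0,0],[0,0,0],[0,0,0]],"linear":[[0,0,0],[0,0,0],[0,0,0],[0,0,0],[0,0,-2],[0,0,-5],[0,0,-9],[0,0,-13],[0,0,-16],[0,0,-16]],"hand":[0,0,0,0,0,0,0,0,0,0]}' 
python3 - <<'E'
from h import *
w=snapshot('wrist')
q=proj(w,[.507,.385,.02])[0].astype(int)
cv2.imwrite('pics/ins2.png',cv2.resize(w['frame'][q[1]-50:q[1]+50,q[0]-60:q[0]+60,::-1],None,fx=5,fy=5))
for n in('ring_small_hole','ring_medium_hole','ring_wide_hole'):
  for o in tip_of(n,w)[:3]: print(n,o['conf'],o['centre'],'tube',proj(w,[[.507,.385,.022],[.507,.385,.034]]).round(1).tolist())
E
python3 go.py .4788 -.193 .13
```

```text
t: 19.67
ee_pos: [0.5067, 0.3852, 0.0339]
tcp_rot: [[-0.901, 0.434, 0.0], [0.434, 0.901, 0.0], [-0.0, 0.0, -1.0]]
wrist_force: [0.2, 0.6, -0.6]
gripper_width: 0.0485
finger_force: 62.3
t: 20.5
ee_pos: [0.5097, 0.3873, 0.2016]
tcp_rot: [[-0.901, 0.434, 0.009], [0.434, 0.901, 0.008], [-0.004, 0.011, -1.0]]
wrist_force: [0.6, 0.0, 0.2]
gripper_width: 0.0851
finger_force: 0.0
ring_small_hole 0.84 [318.2, 166.5] tube [[319.3, 168.4], [319.3, 170.7]]
ring_medium_hole 0.88 [163.8, 251.8] tube [[319.3, 168.4], [319.3, 170.7]]
ring_medium_hole 0.87 [320.5, 168.9] tube [[319.3, 168.4], [319.3, 170.7]]
at [0.5059 0.3848 0.1927] yaw_y 1.122 lin cm [-22.62 -53.23   6.33] w 0.0853 t 20.7
```

```bash

python3 -m handwheel '{"turn":[[0,0,0],[0,0,0],[0,0,0],[0,0,0],[0,0,0],[0,0,0],[0,0,0],[0,0,0],[0,0,0],[0,0,0]],"linear":[[-1.5,-3.6,0],[-3,-7.2,0],[-4.5,-10.8,0],[-6,-14.4,0],[-7.5,-18,0],[-9,-21.6,0],[-10.5,-25.2,0],[-12,-28.8,0],[-13.5,-32.4,0],[-15,-36,0]],"hand":[0,0,0,0,0,0,0,0,0,0]}' >/dev/null
python3 -m handwheel '{"turn":[[0,0,0],[0,0,0],[0,0,0],[0,0,0],[0,0,0],[0,0,0],[0,0,0],[0,0,0],[0,0,0]],"linear":[[-1.5,-3.4,1],[-3,-6.8,2],[-4.5,-10.2,3],[-6,-13.6,4],[-7.6,-17,5],[-7.6,-17.2,6],[-7.6,-17.2,6],[-7.6,-17.2,6],[-7.6,-17.2,6]],"hand":[0,0,0,0,0,0,0,0,0]}' >/dev/null
python3 look.py ring_wide_hole .4788 -.193 w8; python3 go.py .4788 -.193 -.022
```

```text
expect px [321.57676082 182.49613454]
at [ 0.4799 -0.1906  0.134 ] yaw_y 1.125 lin cm [ 0.   -0.27 15.6 ] w 0.0853 t 22.3833
```

```bash
python3 - <<'E'
s=open('look.py').read()
s=s.replace("for o in outline_of(n,w):","""def cand():
    if n!='dark':
        yield from outline_of(n,w); return
    k=(cv2.cvtColor(w['frame'],cv2.COLOR_RGB2GRAY)<75).astype(np.uint8);N,l,st,ce=cv2.connectedComponentsWithStats(k)
    for i in range(1,N):
        if st[i,4]>300: print(ce[i],st[i]); yield dict(conf=-1,pixels=l==i)
for o in cand():""")
open('look.py','w').write(s)
E
python3 look.py dark .4788 -.193 w9;python3 go.py .4788 -.193 -.022
```

```text
expect px [321.270449   181.59896645]
[31.05296167 21.14529617] [   0    0   96   64 2870]
[236.13919727  59.8087105 ] [ 211    0   57  152 4684]
[461.47525084 146.98929766] [ 420   84   86  124 2990]
[ 90.4934688  159.10377358] [  67  109   47  105 1378]
[604.45920234 180.93194292] [ 567  147   73   69 2733]
[319.62720403 182.50125945] [ 293  155   54   55 1191]
-1 [ 0.4788 -0.1941] 0.9229547259729944
[312.72992154 345.12119169] [    0   187   640   213 53403]
[368.11087191 253.15016146] [ 337  225   67   65 1858]
[374.23744292 270.63242009] [351 252  42  29 438]
at [ 0.48   -0.1908  0.1342] yaw_y 1.124 lin cm [ 0.02 -0.26 15.62] w 0.0855 t 22.4333
```

```bash

python3 -m handwheel '{"turn":[[0,0,0],[0,0,0],[0,0,0],[0,0,0],[0,0,0],[0,0,0],[0,0,0],[0,0,0],[0,0,0],[0,0,0]],"linear":[[0,-0.3,3],[0,-0.3,6],[0,-0.3,9],[0,-0.3,12],[0,-0.3,13],[0,-0.3,14],[0,-0.3,15],[0,-0.3,15.4],[0,-0.3,15.4],[0,-0.3,15.4]],"hand":[0,0,0,0,0,0,0,0,0,0]}' 
python3 look.py dark .4788 -.194 w10|grep -e -1; python3 go.py .4788 -.194 -.022
```

```text
t: 23.27
ee_pos: [0.4787, -0.1952, -0.0194]
tcp_rot: [[-0.901, 0.434, 0.001], [0.434, 0.901, -0.0], [-0.001, 0.0, -1.0]]
wrist_force: [0.6, -0.1, -0.2]
gripper_width: 0.0852
finger_force: 0.0
-1 [ 0.4794 -0.1952] 0.9207172175415856
at [ 0.4788 -0.1952 -0.0193] yaw_y 1.122 lin cm [0.05 0.11 0.27] w 0.0853 t 23.3167
```

```bash

python3 -m handwheel '{"turn":[[0,0,0],[0,0,0],[0,0,0],[0,0,0],[0,0,0],[0,0,0],[0,0,0],[0,0,0],[0,0,0],[0,0,0]],"linear":[[0,0,0.2],[0,0,0.3],[0,0,0.3],[0,0,0.3],[0,0,0.3],[0,0,0.3],[0,0,0.3],[0,0,0.3],[0,0,0.3],[0,0,0.3]],"hand":[0,0,0,1,1,1,1,1,1,1]}' 
python3 -m handwheel '{"turn":[[0,0,0],[0,0,0],[0,0,0],[0,0,0],[0,0,0],[0,0,0],[0,0,0],[0,0,0]],"linear":[[0,0,-1],[0,0,-4],[0,0,-8],[0,0,-12],[0,0,-15],[0,0,-17],[0,0,-17],[0,0,-17]],"hand":[1,1,1,1,1,1,1,1]}' 
python3 go.py .5068 .385 .145
```

```text
t: 24.15
ee_pos: [0.4782, -0.195, -0.0227]
tcp_rot: [[-0.901, 0.434, 0.0], [0.434, 0.901, 0.0], [-0.0, 0.0, -1.0]]
wrist_force: [-1.5, 0.4, 7.1]
gripper_width: 0.0482
finger_force: 61.1
t: 24.82
ee_pos: [0.4787, -0.195, 0.1481]
tcp_rot: [[-0.901, 0.434, 0.003], [0.434, 0.901, -0.0], [-0.003, 0.001, -1.0]]
wrist_force: [0.4, -0.8, -1.3]
gripper_width: 0.0488
finger_force: 62.6
at [ 0.4787 -0.195   0.1481] yaw_y 1.122 lin cm [22.62 53.48  0.31] w 0.0488 t 24.8167
```

```bash

python3 -m handwheel '{"turn":[[0,0,0],[0,0,0],[0,0,0],[0,0,0],[0,0,0],[0,0,0],[0,0,0],[0,0,0],[0,0,0],[0,0,0]],"linear":[[0.7,1.7,0],[2.1,5.1,0],[3.6,8.6,0],[5.1,12.1,0],[6.6,15.6,0],[8.1,19.1,0],[9.6,22.6,0],[11.1,26.1,0],[12.6,29.7,0],[14,33.2,0]],"hand":[1,1,1,1,1,1,1,1,1,1]}' >/dev/null
python3 -m handwheel '{"turn":[[0,0,0],[0,0,0],[0,0,0],[0,0,0],[0,0,0],[0,0,0],[0,0,0],[0,0,0],[0,0,0],[0,0,0]],"linear":[[1.4,3.4,0],[2.9,6.8,0],[4.4,10.2,0],[5.8,13.6,0],[7.2,17,0],[8.1,19,0],[8.6,20.2,0],[8.6,20.3,0],[8.6,20.3,0],[8.6,20.3,0]],"hand":[1,1,1,1,1,1,1,1,1,1]}' 
python3 -m handwheel '{"turn":[[0,0,0],[0,0,0],[0,0,0],[0,0,0],[0,0,0],[0,0,0],[0,0,0],[0,0,0]],"linear":[[0,0,0],[0,0,3],[0,0,6],[0,0,8],[0,0,9.5],[0,0,9.5],[0,0,9.5],[0,0,9.5]],"hand":[1,1,1,1,1,1,1,1]}' 
python3 go.py .5067 .3852 .034
```

```text
t: 26.48
ee_pos: [0.5071, 0.3824, 0.1461]
tcp_rot: [[-0.9, 0.436, -0.001], [0.436, 0.9, -0.002], [-0.0, -0.002, -1.0]]
wrist_force: [0.7, -0.4, -0.2]
gripper_width: 0.0484
finger_force: 62.6
t: 27.15
ee_pos: [0.5077, 0.3848, 0.0532]
tcp_rot: [[-0.9, 0.435, 0.001], [0.435, 0.9, 0.001], [-0.001, 0.002, -1.0]]
wrist_force: [0.4, -0.3, -1.4]
gripper_width: 0.0483
finger_force: 62.6
at [0.5077 0.3848 0.0532] yaw_y 1.121 lin cm [ 0.11 -0.01  1.92] w 0.0483 t 27.15
```

```bash

python3 -m handwheel '{"turn":[[0,0,0],[0,0,0],[0,0,0],[0,0,0],[0,0,0],[0,0,0],[0,0,0]],"linear":[[0.1,0,0.5],[0.1,0,1],[0.1,0,1.5],[0.1,0,1.8],[0.1,0,1.8],[0.1,0,1.8],[0.1,0,1.8]],"hand":[1,1,1,1,1,1,1]}' 
python3 -m handwheel '{"turn":[[0,0,0],[0,0,0],[0,0,0],[0,0,0],[0,0,0],[0,0,0],[0,0,0],[0,0,0],[0,0,0],[0,0,0]],"linear":[[0,0,0],[0,0,0],[0,0,0],[0,0,0],[0,0,-2],[0,0,-5],[0,0,-9],[0,0,-13],[0,0,-15],[0,0,-15]],"hand":[0,0,0,0,0,0,0,0,0,0]}' 
python3 - <<'E'
from h import *
w=snapshot('wrist');save(w,'full3')
q=proj(w,[.507,.385,.02])[0].astype(int)
cv2.imwrite('pics/ins3.png',cv2.resize(w['frame'][q[1]-50:q[1]+50,q[0]-60:q[0]+60,::-1],None,fx=5,fy=5))
E
```

```text
t: 27.73
ee_pos: [0.5058, 0.3856, 0.0338]
tcp_rot: [[-0.901, 0.434, 0.0], [0.434, 0.901, 0.0], [-0.0, 0.0, -1.0]]
wrist_force: [-0.3, 0.5, -0.5]
gripper_width: 0.0484
finger_force: 62.6
t: 28.57
ee_pos: [0.5083, 0.3873, 0.19]
tcp_rot: [[-0.901, 0.434, 0.007], [0.434, 0.901, 0.006], [-0.004, 0.009, -1.0]]
wrist_force: [0.7, -0.3, -0.4]
gripper_width: 0.0854
finger_force: 0.0
```

View pics/ins3.png

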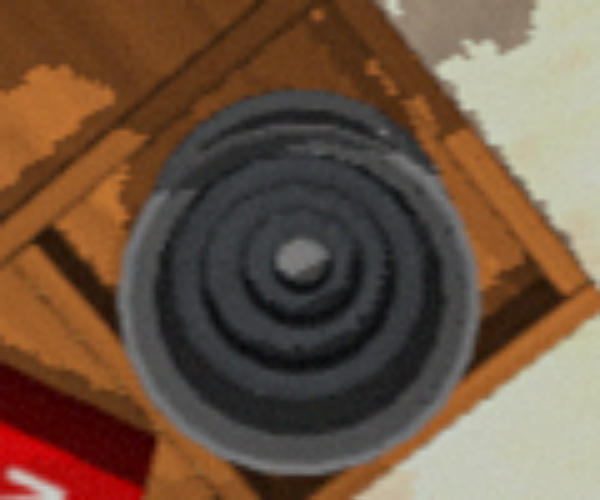

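The view shows all three holes as concentric steps, centred near crop (302,260), so the column is right. Next is the short spanner: I'll turn so the fingers close across its shank.

```bash

python3 -m handwheel '{"turn":[[0,0,-0.05],[0,0,-0.11],[0,0,-0.17],[0,0,-0.23],[0,0,-0.29],[0,0,-0.35],[0,0,-0.41],[0,0,-0.47],[0,0,-0.53],[0,0,-0.61]],"linear":[[-1.7,-3.5,0],[-3.4,-7,0],[-5.1,-10.5,0],[-6.8,-14,0],[-8.5,-17.5,0],[-10.2,-21,0],[-11.9,-24.5,0],[-13.6,-28,0],[-15.3,-31.5,0],[-17,-35,0]],"hand":[0,0,0,0,0,0,0,0,0,0]}' 
python3 go.py .505 -.056 .13
```

```text
t: 29.45
ee_pos: [0.5058, -0.0053, 0.1826]
tcp_rot: [[-0.987, -0.163, -0.002], [-0.163, 0.987, -0.0], [0.002, 0.0, -1.0]]
wrist_force: [0.6, 0.5, -0.4]
gripper_width: 0.0854
finger_force: 0.0
at [ 0.5058 -0.0053  0.1826] yaw_y 1.735 lin cm [ 0.9  -4.99  5.26] w 0.0854 t 29.45
```

```bash

python3 -m handwheel '{"turn":[[0,0,0],[0,0,0],[0,0,0],[0,0,0],[0,0,0]],"linear":[[0,0,0],[0,-2,2],[0.5,-4,4],[0.5,-4,4],[0.5,-4,4]],"hand":[0,0,0,0,0]}' >/dev/null
cat > sp.py <<'E'
import sys
from h import *
# sp.py cam guessx guessy z : dark blob -> axis, length, centre
w=snapshot(sys.argv[1]);g=[float(v) for v in sys.argv[2:4]];z=float(sys.argv[4])
c0=proj(w,[*g,z])[0];k=(cv2.cvtColor(w['frame'],cv2.COLOR_RGB2GRAY)<70).astype(np.uint8)
N,l,st,ce=cv2.connectedComponentsWithStats(k);print('exp',c0)
for i in range(1,N):
    if st[i,4]<400 or np.hypot(*(ce[i]-c0))>60: continue
    v,u=np.nonzero(l==i);P=ground(w,np.c_[u,v],z)[:,:2];(cx,cy),wh,ang=cv2.minAreaRect(P.astype(np.float32)*1000)
    c=P.mean(0);V=np.linalg.svd(P-c,full_matrices=False)[2][0]
    if V[0]<0: V=-V
    q=(P-c)@V;n=np.array([-V[1],V[0]]);mid=c+V*(q.max()+q.min())/2
    sh=P[abs(q-(q.max()+q.min())/2)<.02]; # shank near middle
    sq=(sh-c)@n;print(st[i],'axis yaw',np.arctan2(V[1],V[0]).round(3),'len',np.ptp(q).round(4),'mid',mid.round(4),'shank off',sq.min().round(4),sq.max().round(4),'shank centre',sh.mean(0).round(4))
    fit=np.polyfit((sh-c)@V,sq,1);print('shank yaw corr',fit[0].round(4))
    for s in np.arange(q.min(),q.max(),.013): b=abs(q-s)<.004; print(round(s-(q.max()+q.min())/2,3),np.ptp(((P-c)@n)[b]).round(3),end='; ')
E
python3 sp.py wrist .505 -.056 .008; python3 go.py .505 -.056 .0
```

```text
exp [313.44114769 178.02819597]
[ 293  108   36  129 2554] axis yaw 0.17 len 0.1265 mid [ 0.5034 -0.06  ] shank off -0.0078 0.008 shank centre [ 0.5032 -0.06  ]
shank yaw corr -0.0078
-0.063 0.014; -0.05 0.022; -0.037 0.017; -0.024 0.015; -0.011 0.015; 0.002 0.016; 0.015 0.016; 0.028 0.025; 0.041 0.035; 0.054 0.033; at [ 0.5077 -0.0436  0.1428] yaw_y 1.731 lin cm [ 0.43 -1.19 14.28] w 0.0854 t 29.9167
```

```bash

python3 -m handwheel '{"turn":[[0,0,0],[0,0,0],[0,0,0],[0,0,0],[0,0,0],[0,0,0],[0,0,0],[0,0,0]],"linear":[[0.7,-1.5,2],[0.7,-1.5,5],[0.7,-1.5,8],[0.7,-1.5,11],[0.7,-1.5,13.5],[0.7,-1.5,15],[0.7,-1.5,15],[0.7,-1.5,15]],"hand":[0,0,0,0,0,0,0,0]}' 
python3 sp.py wrist .5034 -.060 .008|head -2; python3 go.py .5034 -.060 -.022
```

```text
t: 30.58
ee_pos: [0.5039, -0.0587, -0.0064]
tcp_rot: [[-0.987, -0.162, -0.001], [-0.162, 0.987, 0.0], [0.001, 0.001, -1.0]]
wrist_force: [0.7, -0.2, 0.9]
gripper_width: 0.0856
finger_force: 0.0
exp [323.51008737 247.39337295]
[ 293  124   62  221 8013] axis yaw 0.17 len 0.1259 mid [ 0.503  -0.0602] shank off -0.0081 0.0082 shank centre [ 0.5021 -0.0603]
at [ 0.5047 -0.059  -0.0055] yaw_y 1.733 lin cm [ 0.15 -0.08  1.65] w 0.0853 t 30.6333
```

```bash

python3 -m handwheel '{"turn":[[0,0,0],[0,0,0],[0,0,0],[0,0,0],[0,0,0],[0,0,0],[0,0,0],[0,0,0],[0,0,0],[0,0,0]],"linear":[[0.1,-0.1,0.8],[0.1,-0.1,1.5],[0.1,-0.1,1.5],[0.1,-0.1,1.5],[0.1,-0.1,1.5],[0.1,-0.1,1.5],[0.1,-0.1,1.5],[0.1,-0.1,1.5],[0.1,-0.1,1.5],[0.1,-0.1,1.5]],"hand":[0,0,0.3,0.5,1,1,1,1,1,1]}'
```

```text
t: 31.47
ee_pos: [0.5033, -0.0608, -0.0207]
tcp_rot: [[-0.987, -0.161, 0.0], [-0.161, 0.987, 0.0], [-0.0, 0.0, -1.0]]
wrist_force: [-0.5, 1.1, 4.4]
gripper_width: 0.0133
finger_force: 58.6
```

```bash

python3 -m handwheel '{"turn":[[0,0,0],[0,0,0]],"linear":[[0,0,0],[0,0,0]],"hand":[1,1]}'
```

```text
t: 31.63
ee_pos: [0.5034, -0.0608, -0.0207]
tcp_rot: [[-0.987, -0.161, 0.001], [-0.161, 0.987, 0.0], [-0.001, 0.0, -1.0]]
wrist_force: [-1.6, -0.0, 5.0]
gripper_width: 0.0134
finger_force: 58.6
```

```bash

python3 -m handwheel '{"turn":[[0,0,0],[0,0,0],[0,0,0],[0,0,0],[0,0,0],[0,0,0],[0,0,0]],"linear":[[0,0,-1],[0,0,-4],[0,0,-8],[0,0,-12],[0,0,-15],[0,0,-17],[0,0,-17]],"hand":[1,1,1,1,1,1,1]}' 
python3 -m handwheel '{"turn":[[0,0,0.06],[0,0,0.16],[0,0,0.27],[0,0,0.38],[0,0,0.49],[0,0,0.6],[0,0,0.71],[0,0,0.82],[0,0,0.93],[0,0,1.04]],"linear":[[0.1,1,0],[0.2,3,0],[0.3,6,0],[0.4,9,0],[0.5,12,0],[0.6,15,0],[0.7,18,0],[0.8,21,0],[0.9,24,0],[0.9,27,0]],"hand":[1,1,1,1,1,1,1,1,1,1]}'
python3 -m handwheel '{"turn":[[0,0,0.11],[0,0,0.22],[0,0,0.33],[0,0,0.44],[0,0,0.47],[0,0,0.47],[0,0,0.47]],"linear":[[0,0,0],[0,0,0],[0,0,0],[0,0,0],[0,0,0],[0,0,0],[0,0,0]],"hand":[1,1,1,1,1,1,1]}'
python3 go.py .4316 .3235 .145
```

```text
t: 32.22
ee_pos: [0.5057, -0.0612, 0.1538]
tcp_rot: [[-0.987, -0.16, 0.008], [-0.16, 0.987, 0.001], [-0.008, -0.001, -1.0]]
wrist_force: [-0.2, -0.5, -0.7]
gripper_width: 0.0133
finger_force: 58.8
t: 33.05
ee_pos: [0.4497, 0.2051, 0.1483]
tcp_rot: [[-0.634, 0.774, -0.001], [0.774, 0.634, -0.001], [0.0, -0.001, -1.0]]
wrist_force: [0.6, 1.3, -1.3]
gripper_width: 0.013
finger_force: 58.8
t: 33.63
ee_pos: [0.4504, 0.204, 0.1484]
tcp_rot: [[-0.222, 0.975, -0.001], [0.975, 0.222, -0.001], [-0.0, -0.001, -1.0]]
wrist_force: [0.6, -0.3, -0.5]
gripper_width: 0.0132
finger_force: 58.8
at [0.4504 0.204  0.1484] yaw_y 0.224 lin cm [12.07  0.81  0.33] w 0.0132 t 33.6333
```

```bash

python3 -m handwheel '{"turn":[[0,0,0],[0,0,0],[0,0,0],[0,0,0],[0,0,0],[0,0,0],[0,0,0]],"linear":[[2,0.1,0],[5,0.2,0],[8,0.3,0],[11,0.4,0],[12.1,0.4,0],[12.1,0.4,0],[12.1,0.4,0]],"hand":[1,1,1,1,1,1,1]}'
python3 -m handwheel '{"turn":[[0,0,0],[0,0,0],[0,0,0],[0,0,0],[0,0,0]],"linear":[[0,0,2],[0,0,5],[0,0,8],[0,0,8],[0,0,8]],"hand":[1,1,1,1,1]}'
python3 go.py .4272 .3225 -.013
python3 - <<'E'
# wrist: where do wood bay walls lie? bay (bright wood) extents in caddy frame vs assumed pose
from h import *
w=snapshot('wrist');save(w,'bay')
th=.22;R=np.array([[np.cos(th),-np.sin(th)],[np.sin(th),np.cos(th)]]);c=np.array([.4744,.3337])
for o in tip_of('caddy',w)[:2]: print('caddy',o['conf'],ground(w,o['centre'],0)[0].round(4))
for o in tip_of('tube',w)[:1]: print('tube',o['conf'],ground(w,o['centre'],.006)[0].round(4))
o=outline_of('caddy',w)
if o:
    m=o[0]['pixels'].astype(np.uint8);k=max(cv2.findContours(m,0,1)[0],key=cv2.contourArea)[:,0];P=(ground(w,k,.034)[:,:2]-c)@R;print(P.min(0),P.max(0),o[0]['conf'])
# wood/non-wood brightness profile along caddy x across outer -x wall, at two y
hsv=cv2.cvtColor(w['frame'],cv2.COLOR_RGB2HSV)
for y in(-.05,.05,.07):
    X=np.array([[*(c+R@[x,y]),.034] for x in np.arange(-.11,-.06,.003)]);q=proj(w,X).round().astype(int)
    print(y,[(int(hsv[b,a,1]),int(hsv[b,a,2])) if 0<=a<640 and 0<=b<400 else None for a,b in q])
E
```

```text
t: 34.22
ee_pos: [0.4279, 0.3228, 0.1483]
tcp_rot: [[-0.222, 0.975, -0.001], [0.975, 0.222, -0.001], [-0.001, -0.001, -1.0]]
wrist_force: [-0.3, -0.6, -1.5]
gripper_width: 0.0131
finger_force: 58.8
t: 34.63
ee_pos: [0.4279, 0.3207, 0.0681]
tcp_rot: [[-0.218, 0.976, -0.002], [0.976, 0.218, -0.003], [-0.003, -0.003, -1.0]]
wrist_force: [0.5, 0.2, -1.0]
gripper_width: 0.0131
finger_force: 58.9
at [0.4279 0.3207 0.0681] yaw_y 0.22 lin cm [ 0.21 -0.01  8.11] w 0.0131 t 34.6333
caddy 0.96 [0.4737 0.3298 0.    ]
tube 0.97 [0.5064 0.3839 0.006 ]
[-0.0907228 -0.0903945] [0.09088149 0.08879055] 0.61
-0.05 [(27, 227), (20, 231), (24, 229), (38, 228), (31, 229), (31, 229), (39, 229), (107, 157), (183, 180), (112, 16), (255, 11), (43, 18), (137, 13), (0, 72), (11, 72), (7, 69), (77, 10)]
0.05 [(58, 175), (61, 179), (59, 174), (63, 173), (61, 180), (57, 183), (58, 177), (189, 127), (186, 197), (183, 64), (165, 68), (185, 216), (182, 214), (181, 141), (186, 141), (184, 137), (191, 139)]
0.07 [(61, 177), (57, 176), (63, 182), (57, 178), (61, 180), (23, 229), (26, 234), (185, 203), (179, 201), (175, 64), (170, 75), (180, 184), (184, 205), (185, 205), (185, 203), (180, 210), (188, 208)]
```

The caddy outline matches the assumed pose to about 1 mm, so I can lower into the bay and release with a small opening.

```bash

python3 -m handwheel '{"turn":[[0,0,0],[0,0,0],[0,0,0],[0,0,0],[0,0,0],[0,0,0],[0,0,0],[0,0,0]],"linear":[[0.1,0,2],[0.1,0,4],[0.1,0,5.5],[0.1,0,6.5],[0.1,0,7.3],[0.1,0,7.8],[0.1,0,7.9],[0.1,0,7.9]],"hand":[1,1,1,1,1,1,1,1]}'
```

```text
t: 35.5
ee_pos: [0.4283, 0.3242, -0.0099]
tcp_rot: [[-0.22, 0.975, 0.0], [0.975, 0.22, 0.0], [0.0, 0.0, -1.0]]
wrist_force: [-0.5, -0.3, -0.7]
gripper_width: 0.0132
finger_force: 58.9
```

```bash

python3 -m handwheel '{"turn":[[0,0,0],[0,0,0],[0,0,0],[0,0,0],[0,0,0],[0,0,0],[0,0,0],[0,0,0]],"linear":[[0,0,0.2],[0,0,0.3],[0,0,0.3],[0,0,0.3],[0,0,0.3],[0,0,0.3],[0,0,0.3],[0,0,0.3]],"hand":[1,1,1,0.65,0.65,0.65,0.65,0.65]}'
python3 -m handwheel '{"turn":[[0,0,0],[0,0,0],[0,0,0],[0,0,0],[0,0,0],[0,0,0],[0,0,0]],"linear":[[0,0,-1],[0,0,-3],[0,0,-6],[0,0,-10],[0,0,-14],[0,0,-17],[0,0,-17]],"hand":[0.65,0.65,0.65,0.65,0.65,0.65,0.65]}'
python3 -m handwheel '{"turn":[[0,0,0],[0,0,0]],"linear":[[0,0,0],[0,0,0]],"hand":[0.3,0]}'
python3 sp.py wrist .428 .322 .014
python3 - <<'E'
from h import *
p=snapshot('top')
for n in names:
  for o in tip_of(n,p)[:3]: print(n,round(o['conf'],2),ground(p,o['centre'],.0)[0].round(3))
E
```

```text
t: 36.17
ee_pos: [0.428, 0.3241, -0.0131]
tcp_rot: [[-0.22, 0.975, 0.0], [0.975, 0.22, 0.0], [0.0, 0.0, -1.0]]
wrist_force: [0.0, 0.1, -0.1]
gripper_width: 0.0298
finger_force: 0.0
t: 36.75
ee_pos: [0.431, 0.326, 0.1639]
tcp_rot: [[-0.219, 0.976, 0.007], [0.976, 0.219, 0.008], [0.006, 0.009, -1.0]]
wrist_force: [1.3, 0.5, 0.7]
gripper_width: 0.0301
finger_force: 0.0
t: 36.92
ee_pos: [0.4275, 0.324, 0.1569]
tcp_rot: [[-0.22, 0.975, -0.0], [0.975, 0.22, 0.0], [0.0, -0.0, -1.0]]
wrist_force: [-0.9, -1.6, -0.8]
gripper_width: 0.0531
finger_force: 0.0
exp [322.68963959 179.61571112]
[ 307  114   35  125 2163] axis yaw -1.338 len 0.1272 mid [0.4285 0.3221] shank off -0.0091 0.0088 shank centre [0.4284 0.3231]
shank yaw corr 0.0088
-0.064 0.015; -0.051 0.021; -0.038 0.015; -0.025 0.017; -0.012 0.018; 0.001 0.016; 0.014 0.016; 0.027 0.027; 0.04 0.035; 0.053 0.035; caddy 0.93 [0.478 0.329 0.   ]
tube 0.63 [0.504 0.387 0.   ]
ring_small_hole 0.38 [0.518 0.393 0.   ]
ring_medium_hole 0.81 [ 0.368 -0.008  0.   ]
ring_medium_hole 0.51 [0.519 0.164 0.   ]
ring_medium_hole 0.37 [0.5   0.394 0.   ]
ring_wide_hole 0.4 [0.512 0.402 0.   ]
ring_large 0.51 [0.599 0.073 0.   ]
ring_large 0.25 [ 0.503 -0.311  0.   ]
tape_roll 0.52 [ 0.571 -0.179  0.   ]
spanner_short 0.63 [0.419 0.326 0.   ]
spanner_short 0.62 [ 0.354 -0.166  0.   ]
spanner_long 0.96 [ 0.502 -0.308  0.   ]
```

```bash
python3 -c "
from cell import hand_in
print(hand_in())"
```

```text
the job is handed in; nothing more can be done
None
```

I handed the job in at about 37 s. The three rings are in the tube, smallest hole at the bottom and widest on top. The short spanner lies in the long bay. The look-alikes I checked (over-size ring, tape roll) are where they lay, and nothing touched the long spanner; the judge's result was not reported back.

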